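# Set the heat-mat controller to green and start it

## Robot

A 6-joint arm with a two-finger parallel gripper is mounted at the origin on the work surface. World frame = base frame: x ahead of the robot, y to its left, z up, the work surface at z = 0. Lengths are in m, angles in rad, forces in N, time in s.
With the tool pointing down it reaches from about 0.2 to 0.875 m from the base axis. Payload 3.4 kg.
Tool frame: the origin (TCP) lies midway between the tips of the shut fingers; the grasp point (between the pads) lies tcp_to_grasp behind it (tcp_to_grasp is the distance from the TCP to the grasp point, in m); z points along the fingers, y is the line along which they close (so a half turn about z gives the same grasp; the last joint's range is limited). The gripper opens to 94 mm and grips with 3 to 60 N. Pads are 16 mm wide; open, the fingers measure 119 mm over their backs; the gripper's body (75 mm by 177 mm) begins 78 mm behind the grasp point.
Start: joints at [-1.246, 0.276, 1.505, -0, 1.361, -0.121], TCP at [0.248, -0.519, 0.205] pointing down, gripper open.
Joint ranges: [-2.89, 2.89], [-0.75, 2.08], [0.22, 2.7], [-1.18, 4.32], [0.11, 2.71], [-2.7, 2.7]. Speed limits (rad/s): [2.57, 2.57, 3.14, 3.14, 3.14, 3.14].

## Interface

Orientations are given as a rotation vector (axis times angle).
In Python, from plant import state, camera, calibration, job_done, tcp_to_grasp gives the robot as it stands.
- The arm moves only by the shell command python3 -m crank 'ROWS'. ROWS is JSON, a list of rows, each a list of 7 numbers: the shift along the tool's x, y, z in mm, then the turn, a rotation vector about the tool's x, y, z in rad, then the finger opening in mm, from 0 to 94. A call has 1 to 12 rows; each row is the pose to reach, as a shift and turn from the pose commanded when the call began, along the tool's axes at that moment; what a row does not reach only later rows make up. A row lasts 1/10 s, in which the tool goes at most 50 mm and 8.59 degrees, less where a joint would pass 70% of its speed; a pose out of reach is approached as far as the arm can. A call with a gripper value outside its range is refused whole. The fingers move at their own pace and stop on an object; the grip force is fixed at half the most. Time passes only in rows, so rows that repeat a pose let the fingers close. It gives the time, the measured TCP pose, the force, the opening and the grip force at its end, in the units of the state.
- state(): the state, without advancing time (a new reading comes with each control period).
- camera(name): name is "side" or "top" or "wrist"; returns the picture (384x512x3 uint8, red, green, blue); there is no depth.
- calibration(name): a dict with "camera_matrix" (3x3 intrinsics, pixels), "R" (3x3) and "t" (3): a world point X has camera coordinates R X + t; the wrist camera has in their place "hand_eye" (4x4, takes a point from camera to tool coordinates, whose origin is the TCP and whose axes are the flange's). Camera axes: x right, y down, z forward; pixel columns grow to the right and rows downward; lengths in m; the calibration is good to about 2 mm. The wrist camera is an equidistant fisheye: a pixel r from the principal point sees the ray r / f radians off the axis. A picture is of the moment at which its call begins: read the wrist's pose just before it. calibration takes no time and is no camera call.
- job_done(): hands the job in; it is judged then, once.
The state is a dict: "clock": time; "joints": joint angles; "dq": joint speeds; "joint_efforts": joint torques, N m; "eef_pos": TCP position; "ee_rot": TCP orientation; "wrist_force": force on the tool from outside, world axes, zero at the start; "torque": the same for the moment, N m; "opening": opening from 0.0 (shut) to 1.0 (fully open); "grip_force": force on a finger pad.
Only numpy, scipy, OpenCV 4.12 (cv2) and the standard library are available. Lean on these libraries where they do the work, as an engineer would, in place of code of your own. Each camera call takes 0.05 s, during which the arm holds its last target. There are 200 camera calls.

## Task

On the controller of the seedling heat mat, roll the knurled thumbwheel with a fingertip until the green bar clicks into place at the white pointers, then press the orange start button right down and let it come up again. Only touch the controller, and leave the bottle, the pot and the dibber standing or lying just where they are.

Things in the scene. Friction and masses are not known exactly. Their poses are not given: they have to be found in the camera images.
- controller: grey-green box fixed to the bench, 170 (x) x 150 (y) x 60 mm high; origin at the centre of its underside, z up, -x its front. A black knurled thumbwheel stands out of its top at y = +35 mm and an orange push button at y = -45 mm, both at x = 0. It stands anywhere within 12 x 26 cm, yawed up to 0.5 rad either way
- wheel_top (a point): top of the thumbwheel's rim, 82 mm above the bench; fixed to the controller, does not turn. The wheel is 30 mm wide, radius 40 mm, and its upper 22 mm stand free above the box. It is finely knurled, without deep teeth: a fingertip pressed on its top with 4 to 10 N and drawn along the controller's x rolls it by friction, 18 mm of rim a click
- wheel_axle (a point): centre of the wheel, 42 mm above the bench, its axle level along the controller's y. Coloured bars cross the rim 18 mm apart: with white on top, blue, green and red follow towards the controller's -x. The bar on top is the setting: it lies between two black lugs, 10 mm high with white pointer lines, on the box 23 mm either side of the wheel's middle
- wheel (a joint): wheel angle, rad; grows as the wheel's top moves to the controller's +x. Sprung detents at 0 (white), 0.45 (blue), 0.90 (green), 1.35 (red); let go, it is drawn into the nearest. About 2 N along the rim carries it from one to the next. It starts at white or blue, never at green; it stops just outside white and red
- start_top (a point): centre of the top face of the orange start button, 30 mm across, in a black collar on the controller; it is pressed straight down and springs back
- start (a joint): travel of the start button, m: 0 is up, 0.006 fully down, which takes 4 N
- bottle: loose bystander: pale closed bottle with a cork-coloured cap, 60 mm across, 135 mm high, upright; origin at the centre of its underside
- pot: loose bystander: terracotta pot, 84 mm across the rim, 75 mm high, upright; origin at the centre of its underside
- dibber: loose bystander: wooden-handled steel dibber lying flat along its x, 200 mm long, 22 mm wide, 16 mm high; its origin is at the underside of the middle of the 130 mm handle and its steel tip points to its +x
There are look-alikes about, which are no part of the job. What is meant by the controller is not purple, and is the larger of those in its own colour.

How it is judged:
On the way, in this order (a step that is already met when the one before it is completed fails the run):
1. the wheel rests at the green setting (value of joint wheel between 0.78 and 1.02 rad and velocity of joint wheel between -0.3 and 0.3 rad/s), for 0.3 s.
2. the start button is pressed right down with the wheel at green (value of joint wheel between 0.78 and 1.02 rad and value of joint start above 0.0045 m), for 0.05 s.
At the end, for the whole second after the job is handed in: the wheel rests within 0.12 rad of the green detent (0.90 rad), the start button has been pressed at least 4.5 mm down after the wheel was set and is up again (within 1 mm), and bottle, pot and dibber are within 20 mm of where they began (value of joint wheel between 0.78 and 1.02 rad and velocity of joint wheel between -0.1 and 0.1 rad/s and value of joint start below 0.001 m and distance of each of bottle, pot, dibber from where it was at the start of the episode below 0.02 m); the robot touches nothing.
It fails at once if the bottle is pushed, lifted or carried more than 20 mm (distance of bottle from where it was at the start of the episode above 0.02 m).
It fails at once if the pot is pushed, lifted or carried more than 20 mm (distance of pot from where it was at the start of the episode above 0.02 m).
It fails at once if the dibber is pushed, lifted or carried more than 20 mm (distance of dibber from where it was at the start of the episode above 0.02 m).
It also fails if it takes over 48 s, if anything falls off the work surface, if the arm or the gripper's body presses on something with over 40 N, if the wrist force passes 120 N, or if a joint passes its speed limit or range.

## Working session

There is one attempt and no reset: what is moved stays moved. The work goes in short steps, Python scripts to look and compute and a shell command to move; the robot and the scene stay as the last step left them, time stands still between calls to the robot, and variables do not carry over. Pictures are saved under pics/ and viewed, at most 10 in all, crops included, and the job is handed in when it is done.

```bash
mkdir -p pics; python3 - <<'E'
from plant import *
import cv2,numpy as np
s=state();print(s,tcp_to_grasp)
for n in("top","side"):
    cv2.imwrite(f"pics/{n}0.png",camera(n)[:,:,::-1]);print(n,calibration(n))
print(calibration("wrist"))
E
```

```text
{'clock': 0.0, 'joints': array([-1.24598510e+00,  2.76536664e-01,  1.50608988e+00,  9.34987689e-06,
        1.36067053e+00, -1.21021822e-01]), 'dq': array([-0.00124714,  0.00055639, -0.00064101, -0.0005952 , -0.00020956,
        0.00243262]), 'joint_efforts': array([ 1.67429302e-03, -4.04571927e+01, -2.37221324e+01,  7.04716332e-02,
        3.42634355e-02, -1.36374615e-04]), 'eef_pos': array([ 0.24775748, -0.51828086,  0.20465522]), 'ee_rot': array([-3.06220581e+00, -6.94149293e-01,  2.57906151e-04]), 'wrist_force': array([-0.76220147,  0.01206843,  0.25669917]), 'torque': array([ 0.02398762, -0.00993811, -0.03018627]), 'grip_force': 0.0, 'opening': 0.9971771017069736} 0.0188
top {'camera_matrix': array([[346.52917913,   0.        , 252.78010682],
       [  0.        , 346.52917913, 192.95225578],
       [  0.        ,   0.        ,   1.        ]]), 'R': array([[-0.01176289, -0.99954889,  0.02763421],
       [-0.98995496,  0.00774709, -0.14117066],
       [ 0.14089289, -0.0290172 , -0.98959951]]), 't': array([0.02817375, 0.54880255, 0.7955451 ])}
side {'camera_matrix': array([[457.72
[... 168 characters left out ...]
0.46095895,  0.00211159],
       [-0.24510885,  0.46798389, -0.8490658 ],
       [ 0.39039629, -0.75399465, -0.52828289]]), 't': array([0.50829078, 0.16141647, 0.88231557])}
{'camera_matrix': array([[297.31863964,   0.        , 253.31684953],
       [  0.        , 297.31863964, 189.62720221],
       [  0.        ,   0.        ,   1.        ]]), 'hand_eye': array([[ 7.44874259e-05, -9.58231499e-01, -2.85993686e-01,
         8.35395245e-02],
       [ 9.99999994e-01,  4.67409955e-05,  1.03844010e-04,
         1.89384464e-04],
       [-8.61389721e-05, -2.85993692e-01,  9.58231496e-01,
        -1.78768842e-01],
       [ 0.00000000e+00,  0.00000000e+00,  0.00000000e+00,
         1.00000000e+00]])}
```

View pics/top0.png

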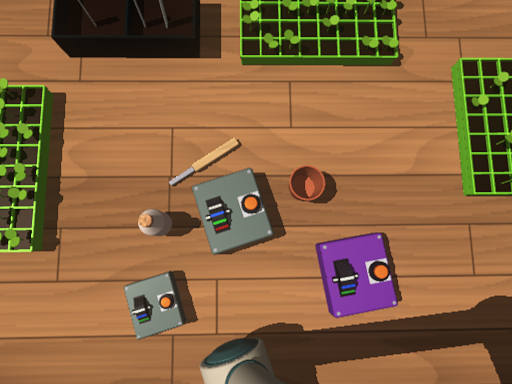

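View pics/side0.png

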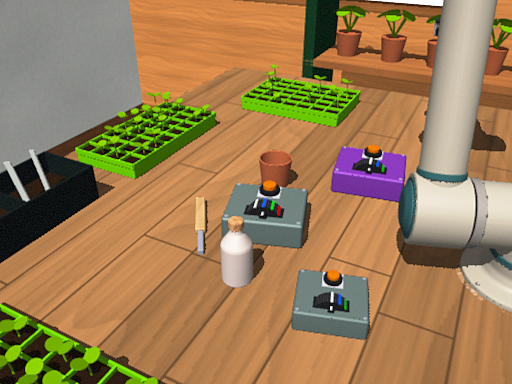

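Top view: there are three controller look-alikes. The purple one at (358,275) is ruled out by colour. Of the two grey-green ones, the one at (233,210) is large and the one at (155,304) small, so the large one fits. The bottle is at (153,222), the pot at (307,183) and the dibber at (205,162). I'll confirm in one enlarged crop.

```bash
python3 - <<'E'
import cv2,numpy as np
a=cv2.imread("pics/top0.png")[160:260,185:285];b=cv2.imread("pics/side0.png")[170:250,217:317]
f=lambda i,w,h:cv2.resize(i,(w,h),interpolation=cv2.INTER_CUBIC)
o=np.zeros((400,800,3),np.uint8);o[:,:400]=f(a,400,400);o[:320,400:]=f(b,400,320)
cv2.imwrite("pics/crop1.png",o)
E
```

```text
(no output)
```

View pics/crop1.png

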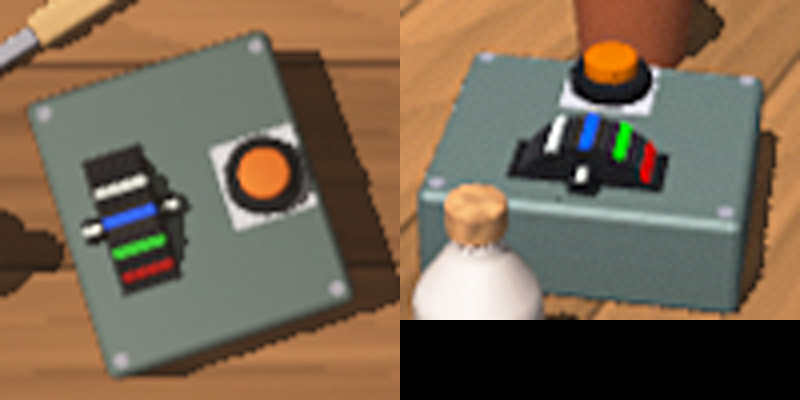

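The large grey-green controller is confirmed at crop corners (30,103), (265,32), (350,297) and (113,377). Blue is on top between the pointers at (130,217), and green is one bar towards the front. So it needs one click, with the wheel's top moving to +x.

```bash
cat >h.py <<'E'
from plant import *
import numpy as np
from scipy.optimize import least_squares
from scipy.spatial.transform import Rotation as Ro
import cv2
def c2w(p,q): return np.array([np.cos(q[2])*p[0]-np.sin(q[2])*p[1]+q[0],np.sin(q[2])*p[0]+np.cos(q[2])*p[1]+q[1],p[2]])
def proj(n,X):
    k=calibration(n);v=k["camera_matrix"]@(k["R"]@X+k["t"]);return v[:2]/v[2]
def shift(X,s=None): # world target -> tool-axes mm
    s=s or state();return Ro.from_rotvec(s["ee_rot"]).inv().apply(np.array(X)-s["eef_pos"])*1000
E
python3 - <<'E'
from h import *
P=[(.085,.075,.06),(.085,-.075,.06),(-.085,-.075,.06),(-.085,.075,.06)]
T=np.array([(30,103),(265,32),(350,297),(113,377)])/4+[185,160]
S=(np.array([(420,195),(475,53),(765,80),(740,225)])-[400,0])/4+[217,170]
f=lambda q:np.concatenate([proj(n,c2w(p,q))-m for n,M in(("top",T),("side",S)) for p,m in zip(P,M)])
r=least_squares(f,[.5,0,.3]);q=r.x;print(q,r.fun.round(1))
b=np.array((263,173))/4+[185,160]; bs=(np.array((610,55))-[400,0])/4+[217,170]
print("button z", least_squares(lambda z:np.r_[proj("top",c2w((0,-.045,z[0]),q))-b,proj("side",c2w((0,-.045,z[0]),q))-bs],[.08]))
s=state();R=Ro.from_rotvec(s["ee_rot"]).as_matrix();yaw=np.arctan2(R[1,0],R[0,0])
print("toolyaw",yaw,"turn about tool z",-(q[2]-yaw))
w=c2w((0,.035,.082),q);bt=c2w((0,-.045,.08),q);print(w,bt,shift(w+[0,0,.06]))
E
```

```text
[0.50591041 0.07222453 0.30292205] [-2.1 -0.2  0.1 -1.5  1.6  0.9 -1.4  1.4 -1.5 -0.9  0.1 -1.7  0.5 -1.7
  1.   0.2]
button z      message: `ftol` termination condition is satisfied.
     success: True
      status: 2
         fun: [-1.551e-01  5.399e-02  6.124e-01  3.424e-03]
           x: [ 8.052e-02]
        cost: 0.2009987895467792
         jac: [[ 9.406e+00]
               [-4.907e+01]
               [ 8.865e+00]
               [-3.856e+02]]
        grad: [-7.558e-07]
  optimality: 7.558048032738985e-07
 active_mask: [ 0.000e+00]
        nfev: 3
        njev: 3
toolyaw 0.4457872894773122 turn about tool z 0.14286523737002582
[0.49546955 0.10563094 0.082     ] [0.51933439 0.02927343 0.08      ] [ 492.54745997 -456.11167981   63.53334581]
```

```bash
python3 -m crank '[[492,-456,30,0,0,0.143,0],[492,-456,30,0,0,0.143,0],[492,-456,30,0,0,0.143,0],[492,-456,30,0,0,0.143,0],[492,-456,30,0,0,0.143,0],[492,-456,30,0,0,0.143,0],[492,-456,30,0,0,0.143,0],[492,-456,30,0,0,0.143,0],[492,-456,30,0,0,0.143,0],[492,-456,30,0,0,0.143,0],[492,-456,30,0,0,0.143,0],[492,-456,30,0,0,0.143,0]]'
python3 - <<'E'
from h import *
s=state();q=[.5059,.0722,.3029]
R=Ro.from_rotvec(s["ee_rot"]).as_matrix();print(s["eef_pos"],np.arctan2(R[1,0],R[0,0]),shift(c2w((0,.035,.142),q),s),s["wrist_force"],s["opening"])
E
```

```text
clock: 1.3
eef_pos: [0.469, 0.0404, 0.1785]
ee_rot: [3.105, 0.474, -0.0]
wrist_force: [0.6, -0.5, -0.6]
opening: 0.022
grip_force: 0.0
[0.4690052  0.04043763 0.17845096] 0.3030877957722864 [ 44.7043077  -54.31341047  36.42939931] [ 0.61935521 -0.4917748  -0.60480506] 0.021585014356147212
```

```bash
python3 -m crank '[[37,-54,40,0,0,0,0],[37,-54,40,0,0,0,0],[37,-54,75,0,0,0,0],[37,-54,75,0,0,0,0],[37,-54,75,0,0,0,0]]'
python3 - <<'E'
from h import *
s=state();q=[.5059,.0722,.3029];print(shift(c2w((-.008,.035,.082),q),s),s["wrist_force"])
im=camera("wrist")[:,:,::-1];cv2.imwrite("pics/w1.png",im)
s=state();k=calibration("wrist");H=np.linalg.inv(k["hand_eye"])
def wp(X):
    p=H@np.r_[shift(X,s)/1000,1];p=p[:3];r=np.hypot(*p[:2]);a=np.arctan2(r,p[2])*297.319;return (253.3+a*p[0]/r,189.6+a*p[1]/r)
for n,p in dict(tip0=None,wtop=(0,.035,.082),lug1=(0,.058,.07),lug2=(0,.012,.07),btn=(0,-.045,.08),c1=(.085,.075,.06),c2=(.085,-.075,.06)).items():
    print(n,np.round(wp(s["eef_pos"] if p is None else c2w(p,q)),0))
E
```

```text
clock: 1.8
eef_pos: [0.4875, 0.1008, 0.1034]
ee_rot: [3.106, 0.474, -0.003]
wrist_force: [-0.2, -0.1, 1.1]
opening: 0.006
grip_force: 0.0
[ 1.09377385 -2.24318626 21.41111903] [-0.22713818 -0.14403597  1.07007209]
tip0 [253. 233.]
wtop [249. 210.]
lug1 [219. 204.]
lug2 [280. 204.]
btn [355. 208.]
c1 [196.  92.]
c2 [388.  97.]
```

View pics/w1.png

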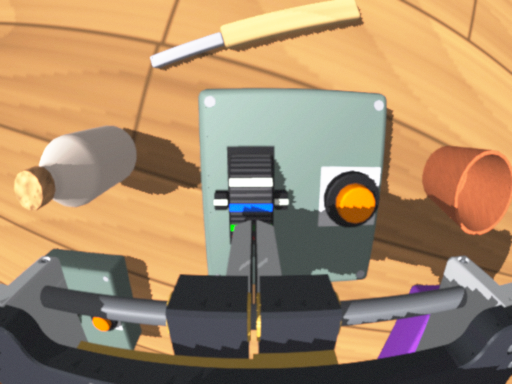

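The wrist view shows the tip on the wheel's midline, with the blue bar on top at (251,209) between the lugs at (222,199) and (283,199). The lugs are about 3 px right of and 5 px above my prediction, so I'll move 3–4 mm further along x and leave y alone.

```bash
python3 -m crank '[[3,0,15,0,0,0,0],[3,0,19,0,0,0,0],[3,0,19,0,0,0,0]]'; python3 -m crank '[[0,0,1.5,0,0,0,0],[0,0,1.5,0,0,0,0]]'; python3 -m crank '[[0,0,1,0,0,0,0],[0,0,1,0,0,0,0]]'
```

```text
clock: 2.15
eef_pos: [0.4912, 0.1012, 0.0854]
ee_rot: [3.106, 0.472, 0.001]
wrist_force: [-0.3, 0.3, 1.3]
opening: 0.003
grip_force: 0.0
clock: 2.35
eef_pos: [0.4913, 0.1016, 0.0838]
ee_rot: [3.106, 0.473, 0.002]
wrist_force: [-0.1, 0.5, -0.2]
opening: 0.009
grip_force: 0.0
clock: 2.55
eef_pos: [0.491, 0.1018, 0.0823]
ee_rot: [3.106, 0.474, 0.0]
wrist_force: [0.4, -0.5, -1.0]
opening: 0.003
grip_force: 0.0
```

```bash
python3 -m crank '[[0,0,1,0,0,0,0],[0,0,1,0,0,0,0]]'; python3 -m crank '[[0,0,0.7,0,0,0,0],[0,0,0.7,0,0,0,0]]'
```

```text
clock: 2.75
eef_pos: [0.4918, 0.102, 0.0821]
ee_rot: [3.106, 0.474, 0.003]
wrist_force: [-0.5, 0.3, 5.0]
opening: 0.002
grip_force: 2.6
clock: 2.95
eef_pos: [0.4923, 0.1022, 0.082]
ee_rot: [-3.106, -0.474, -0.005]
wrist_force: [-1.1, 0.2, 9.0]
opening: 0.005
grip_force: 4.3
```

```bash
python3 -m crank '[[2,0,0,0,0,0,0],[4,0,0,0,0,0,0],[6,0,0,0,0,0,0],[8,0,0,0,0,0,0]]'; python3 - <<'E'
from h import *
cv2.imwrite("pics/w2.png",cv2.resize(camera("wrist")[130:250,180:340,::-1],(640,480),interpolation=cv2.INTER_CUBIC))
E
```

```text
clock: 3.35
eef_pos: [0.4996, 0.1045, 0.082]
ee_rot: [3.106, 0.474, 0.004]
wrist_force: [-0.8, 0.9, 8.0]
opening: 0.007
grip_force: 4.4
```

View pics/w2.png

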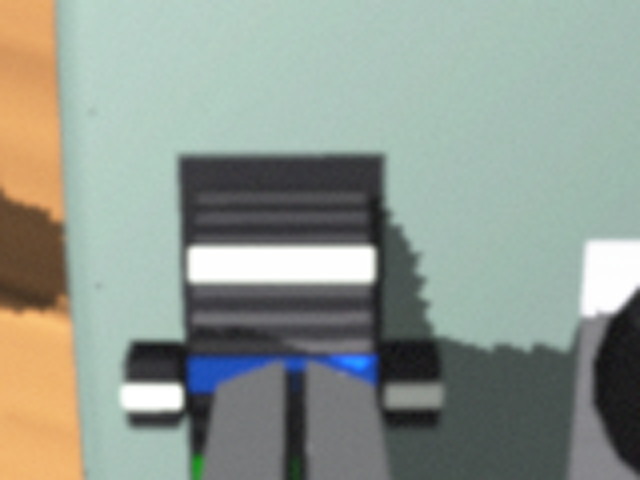

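The crop shows the blue bar at (285,370), now ahead of the pointers at (150,397) and (412,397). The wheel is rolling with the tip, so I'll carry on.

```bash
python3 -m crank '[[2,0,0,0,0,0,0],[4,0,0.1,0,0,0,0],[6,0,0.3,0,0,0,0],[8,0,0.6,0,0,0,0]]'; python3 - <<'E'
from h import *
cv2.imwrite("pics/w3.png",cv2.resize(camera("wrist")[140:260,180:340,::-1],(640,480),interpolation=cv2.INTER_CUBIC))
E
```

```text
clock: 3.8
eef_pos: [0.5086, 0.1073, 0.0817]
ee_rot: [-3.105, -0.473, -0.008]
wrist_force: [0.2, 1.0, 9.2]
opening: 0.005
grip_force: 4.6
```

View pics/w3.png

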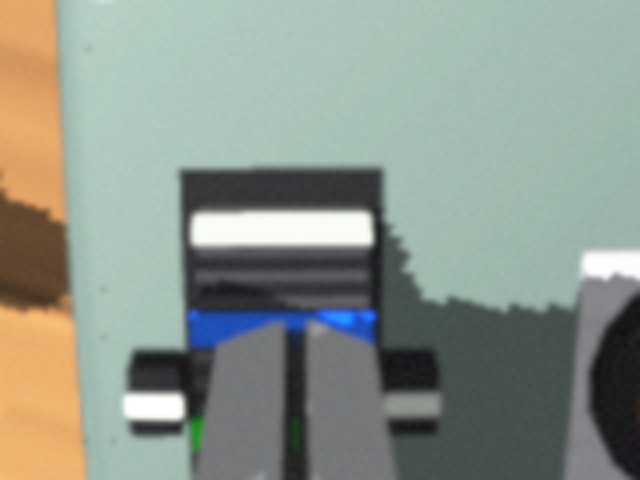

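The green bar at (198,435) is now close to the pointers at (153,405) and well past halfway. I'll lift so the detent draws it in, and look.

```bash
python3 -m crank '[[0,0,-10,0,0,0,0],[0,0,-40,0,0,0,0],[-30,0,-60,0,0,0,0],[-60,0,-60,0,0,0,0],[-60,0,-60,0,0,0,0],[-60,0,-60,0,0,0,0]]'; python3 - <<'E'
from h import *
a=camera("side")[170:250,217:317,::-1]; b=camera("wrist")[100:260,170:330,::-1]
f=lambda i,w,h:cv2.resize(i,(w,h),interpolation=cv2.INTER_CUBIC)
o=np.zeros((400,800,3),np.uint8);o[:320,:400]=f(a,400,320);o[:,400:]=f(b,400,400)
cv2.imwrite("pics/w4.png",o)
E
```

```text
clock: 4.45
eef_pos: [0.4489, 0.0886, 0.1403]
ee_rot: [3.106, 0.473, 0.002]
wrist_force: [0.1, -0.3, 0.0]
opening: 0.006
grip_force: 0.0
```

View pics/w4.png

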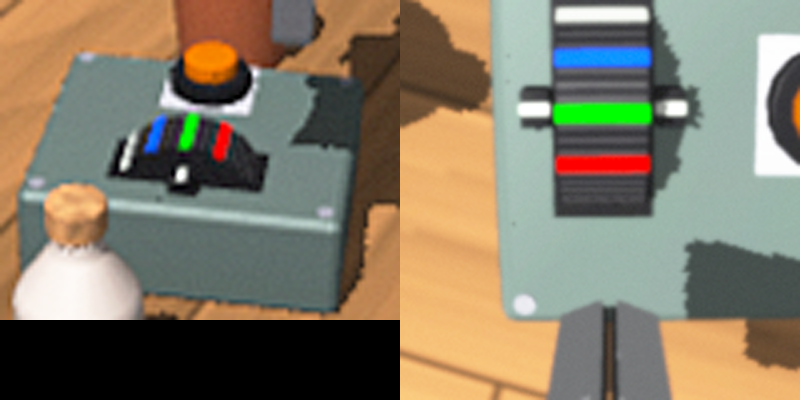

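The green bar at (602,112) is between the pointers at (535,108) and (672,106), so the wheel is set. Next is the button.

```bash
python3 - <<'E'
from h import *
q=[.5059,.0722,.3029];print(shift(c2w((.003,-.047,.11),q)),shift(c2w((.003,.033,.11),q)))
E
```

```text
[51.49725148 79.52753762 30.01389853] [51.49021852 -0.47245827 29.98923101]
```

```bash
python3 -m crank '[[30,40,0,0,0,0,0],[51,80,0,0,0,0,0],[51,80,20,0,0,0,0],[51,80,30,0,0,0,0],[51,80,30,0,0,0,0],[51,80,30,0,0,0,0]]'; python3 - <<'E'
from h import *
cv2.imwrite("pics/w5.png",cv2.resize(camera("wrist")[130:270,150:350,::-1],(800,560),interpolation=cv2.INTER_CUBIC))
E
```

```text
clock: 5.15
eef_pos: [0.521, 0.0281, 0.1095]
ee_rot: [-3.105, -0.475, 0.002]
wrist_force: [0.7, 0.1, 0.2]
opening: 0.004
grip_force: 0.0
```

View pics/w5.png

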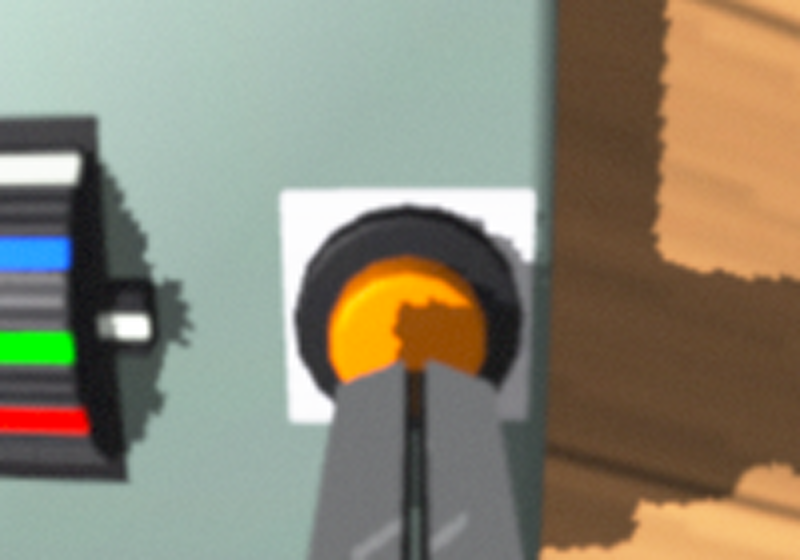

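The closed tip (column 415) lines up with the button centre (408,340) to within about 1.5 mm. I'll press now.

```bash
python3 -m crank '[[0,-1,15,0,0,0,0],[0,-1,26,0,0,0,0],[0,-1,28,0,0,0,0],[0,-1,30,0,0,0,0],[0,-1,30,0,0,0,0]]';  python3 -m crank '[[0,0,2,0,0,0,0],[0,0,4,0,0,0,0],[0,0,4,0,0,0,0]]'
```

```text
clock: 5.7
eef_pos: [0.5208, 0.0288, 0.0801]
ee_rot: [-3.105, -0.474, 0.001]
wrist_force: [-1.6, 1.3, 2.4]
opening: 0.007
grip_force: 1.0
clock: 6.0
eef_pos: [0.5213, 0.0286, 0.0763]
ee_rot: [-3.106, -0.474, -0.001]
wrist_force: [-1.5, 1.8, 3.6]
opening: 0.007
grip_force: 2.1
```

```bash
python3 -m crank '[[0,0,1.5,0,0,0,0],[0,0,1.5,0,0,0,0]]';  python3 -m crank '[[0,0,1.5,0,0,0,0],[0,0,1.5,0,0,0,0]]'
```

```text
clock: 6.2
eef_pos: [0.5213, 0.0286, 0.076]
ee_rot: [-3.106, -0.474, -0.001]
wrist_force: [-4.2, 1.5, 13.6]
opening: 0.004
grip_force: 6.6
clock: 6.4
eef_pos: [0.5214, 0.0286, 0.0759]
ee_rot: [3.105, 0.474, 0.002]
wrist_force: [-7.1, 1.9, 21.4]
opening: 0.007
grip_force: 10.8
```

```bash
python3 - <<'E'
from h import *
a=cv2.imread("pics/side0.png")[165:215,240:300];b=camera("side")[165:215,240:300,::-1]
cv2.imwrite("pics/s6.png",cv2.resize(np.hstack([a,b]),(800,333),interpolation=cv2.INTER_CUBIC))
E
```

```text
(no output)
```

View pics/s6.png

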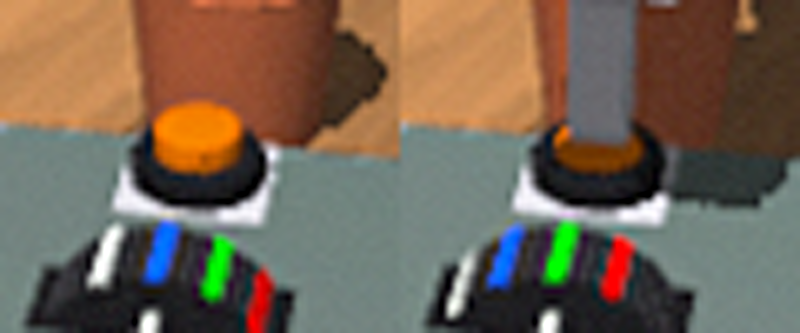

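The button is down nearly flush with its collar at (598,155), the tip rests on its face, and green is still on top. I'll lift clear.

```bash
python3 -m crank '[[0,0,-5,0,0,0,0],[0,0,-30,0,0,0,0],[0,0,-70,0,0,0,0],[0,0,-100,0,0,0,0],[-50,0,-100,0,0,0,0],[-100,0,-100,0,0,0,0],[-100,0,-100,0,0,0,0],[-100,0,-100,0,0,0,0],[-100,0,-100,0,0,0,0]]'; python3 - <<'E'
from h import *
a=camera("side")[150:280,180:320,::-1];b=camera("top")[140:270,130:340,::-1]
cv2.imwrite("pics/s7.png",cv2.resize(np.hstack([a,b]),(800,297),interpolation=cv2.INTER_CUBIC))
E
```

```text
clock: 7.35
eef_pos: [0.4275, -0.0016, 0.1732]
ee_rot: [3.105, 0.473, 0.004]
wrist_force: [0.5, 0.5, -0.8]
opening: 0.009
grip_force: 0.0
```

View pics/s7.png

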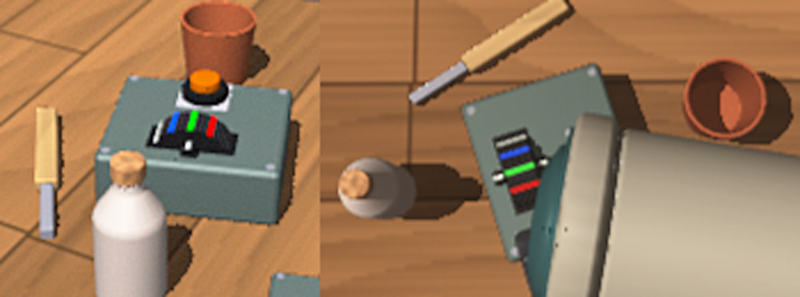

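The button is up again at (205,82), green is at the pointers at (193,122), and the bottle, pot and dibber have not moved.

```bash
python3 -c "from plant import *;print(job_done())"
```

```text
the job is handed in; nothing more can be done
None
```

The job is handed in, with no verdict shown: the wheel clicked to green, the start button was pressed right down and came back up, and the final pictures show the bottle, pot and dibber where they began.

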